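# Release the waffle iron's spring latch and hold its lid open

### The arm

A 7-joint arm with a two-finger parallel gripper is mounted at the origin on a cart in front of the work surface, level with it; the furniture and walls round the work are solid. World frame = base frame: x ahead of the robot, y to its left, z up, the work surface at z = 0. Lengths are in m, angles in rad, forces in N, time in s.
With the tool pointing down it reaches from about 0.425 to 0.875 m from the base axis. Payload 4.7 kg.
Tool frame: the origin (TCP) lies on the front face of the gripper's body, between the roots of the fingers; the fingertips stand 70 mm ahead of it and the grasp point (between the pads) lies 51 mm ahead of it (bot.tcp_to_grasp is the z of the grasp point in the tool frame, in m); z points along the fingers, y is the line along which they close (so a half turn about z gives the same grasp; the last joint's range is limited). The gripper opens to 87 mm and grips with 3 to 60 N. Pads are 19 mm wide; open, the fingers measure 117 mm over their backs; the gripper's body (75 mm by 190 mm) begins 51 mm behind the grasp point.
Start: joints at [-1.144, 0.321, -0.07, 1.45, 0.023, 1.371, -0.057], TCP at [0.261, 0.595, 0.292] pointing down, gripper open.
Joint ranges: [-2.86, 2.86], [-0.3, 2.09], [-1.38, 1.24], [0.06, 2.45], [-1.56, 4.7], [0.09, 2.05], [-2.69, 2.69]. Speed limits (rad/s): [2.57, 2.57, 3.14, 3.14, 3.14, 3.14, 3.14].

### API

Orientations are given as [roll, pitch, yaw] about the fixed x, y, z axes, in that order (R = Rz(yaw) Ry(pitch) Rx(roll)).
In Python, from bench import bot gives the robot as it stands.
- The arm moves only by the shell command python3 -m inch 'ROWS' [FORCE]. ROWS is a JSON object of lists of equal length, an entry for each row: "twist": the turn, a rotation vector about the tool's x, y, z as a fraction of full scale, a list of three; "slide": the shift along the tool's x, y, z as a fraction of full scale, a list of three; "fingers": the opening, from 0 (shut) to 1 (fully open). In form: {"twist": [[rx, ry, rz], ...], "slide": [[tx, ty, tz], ...], "fingers": [fingers, ...]}. A call has 1 to 5 rows; each row shifts and turns the commanded pose from where the row before left it, along the tool's axes as they then stand; what a row does not reach is not made up. Full scale, the value 1, is 30 mm for a shift and 0.1 rad for a turn. A row lasts 1/8 s, in which the tool goes at most 62.5 mm and 10.7 degrees, less where a joint would pass 70% of its speed; a pose out of reach is approached as far as the arm can. A call with a number of a shift or a turn outside -1 to 1 is refused whole. A call with a gripper value outside its range is refused whole. The fingers move at their own pace and stop on an object; FORCE is the grip in N (left out, the last holds). Time passes only in rows, so rows that do not move let the fingers close. It gives the time, the measured TCP pose, the force, the opening and the grip force at its end, in the units of the state.
- bot.get_state(): the state, without advancing time (a new reading comes with each control period).
- bot.get_image(name): name is "side" or "top"; returns a dict with "img" (480x640x3 uint8, red, green, blue), "camera_matrix" (3x3 intrinsics, pixels), "cam_to_world" (4x4, takes a point from camera to world coordinates). Camera axes: x right, y down, z forward; pixel columns grow to the right and rows downward; lengths in m; the calibration is good to about 2 mm. A picture is of the moment at which its call begins. There is no depth.
- bot.sign_off(): hands the job in; it is judged then, once.
The state is a dict: "time_s": time; "joint_pos": joint angles; "qvel": joint speeds; "effort": joint torques, N m; "ee_pos": TCP position; "eef_rot": TCP orientation; "contact_force": force on the tool from outside, world axes, zero at the start; "moment": the same for the moment, N m; "gripper_width": finger opening in m; "finger_force": force on a finger pad.
Only numpy, scipy, OpenCV 4.12 (cv2) and the standard library are available. Lean on these libraries where they do the work, as an engineer would, in place of code of your own. Each camera call takes 0.05 s, during which the arm holds its last target. There are 200 camera calls.

### The job

The waffle in the round waffle iron is done, but the lid is still locked down on its ball stud and has no stay of its own. Take hold of the red latch knob on the lid's handle, pull it sideways to the left, all the way against its spring, keep it pulled while you lift the lid off the ball, and ease the lid up to about 35 degrees open. Finish still holding the lid up steadily at that angle by the knob so that the waffle can be taken out, and do not disturb the things standing around.

Things in the scene. Friction and masses are not known exactly. Their poses are not given: they have to be found in the camera images.
- waffle_iron: Round waffle iron, fixed firmly on the worktop: black base 177 mm across, steel lid, a black handle tongue 40 mm wide pointing at the robot, red latch knob on the tongue. 285 mm long with tongue, 134 mm tall to the top of the knob. Origin: centre of the round base on the worktop. Its -x axis points along the tongue towards the robot, +y to the iron's left (robot's left), z up.
- latch_knob: Red upright coin-shaped knob of the latch, on top of the tongue: 40 mm diameter in its x-z plane, 14 mm thick along y, both sides free; origin at its centre. Shut, it lies 118 mm in front (-x) of the iron's origin, 114 mm up; the latch plate under it is 88 mm up, 58 mm wide. Pinched across y it pivots between the fingers as the lid tilts, so the tool may stay pointing down.
- latch (a joint): Slide of the spring latch (m) along the iron's +y: 0 home (locked under the ball), 0.014 at its stop. Ball is free from about 0.0105 on. The spring pulls it home with about 4 N at 0 and 8 N at the stop; it does not stay open by itself.
- waffle_lid (a joint): Lid hinge angle (rad): 0 shut, grows as the front rises; hard stop at 1.3. Lid weighs 0.5 to 0.8 kg and falls shut when let go; 2 to 4 N at the knob lifts it. The latch clears the top of the ball at about 0.085 rad (18 mm of lift at the knob); keep it pulled beyond that.
- lid_hinge (a point): Hinge axis of the lid, at the back of the iron: 98 mm behind (+x) its origin, 50 mm above the worktop; the axis runs along the iron's y. From it the shut knob lies 216 mm forward and 64 mm up, and it travels on a circle round this axis.
- mug: White mug with a handle, 92 mm wide, 95 mm tall; bystander, origin at its underside.
- lemon: Yellow lemon 83x58x58 mm; bystander, origin at its underside.
- tin: Small food tin, 76 mm diameter, 58 mm tall; bystander, origin at its underside.
- mustard: Yellow squeeze bottle, 61 mm across, 194 mm tall; bystander, origin at its underside.
- dark_bottle: Dark sauce bottle with a yellow cap, 59 mm across, 204 mm tall; bystander, origin at its underside.
- timer: Red and white wind-up kitchen timer, 66 mm across, 54 mm tall; bystander, origin at its underside.

How it is judged:
By the outcome, as a careful person would: the job done as asked, in the order asked, and still so for the second after the job is handed in, while the arm keeps its last pose, push and grip.
It also fails if it takes over 38 s, if anything falls off the work surface, if the arm or the gripper's body presses on something with over 40 N, if the wrist force passes 120 N, or if a joint passes its speed limit or range.

## Working session

There is one attempt and no reset: what is moved stays moved. The work goes in short steps, Python scripts to look and compute and a shell command to move; the robot and the scene stay as the last step left them, time stands still between calls to the robot, and variables do not carry over. Pictures are saved under pics/ and viewed, at most 10 in all, crops included, and the job is handed in when it is done.

```bash
mkdir -p pics; ls
python3 - <<'E'
from bench import bot
import cv2
s=bot.get_state();print({k:s[k] for k in('time_s','ee_pos','eef_rot','gripper_width','contact_force')},bot.tcp_to_grasp)
for n in('side','top'):
    d=bot.get_image(n);cv2.imwrite(f'pics/{n}0.png',d['img'][:,:,::-1]);print(d['camera_matrix'],d['cam_to_world'])
E
```

```text
pics
{'time_s': 0.0, 'ee_pos': array([0.26060724, 0.59500972, 0.29115781]), 'eef_rot': array([-3.13967399e+00,  1.13980714e-04,  2.72891870e+00]), 'gripper_width': 0.0869134471996375, 'contact_force': array([-0.83558578,  0.49938787, -0.45042428])} 0.051
[[482.66278214   0.         320.54598549]
 [  0.         482.66278214 235.68687588]
 [  0.           0.           1.        ]] [[ 0.78525221 -0.4730361   0.39951948  0.26698119]
 [-0.61917206 -0.60222252  0.50393848 -0.43980991]
 [ 0.00221853 -0.6430901  -0.76578731  0.75461134]
 [ 0.          0.          0.          1.        ]]
[[567.92077724   0.         317.01986141]
 [  0.         567.92077724 240.46130817]
 [  0.           0.           1.        ]] [[-0.02917478 -0.99490504  0.09650279  0.50403692]
 [-0.99945291  0.03053969  0.01269669 -0.03400076]
 [-0.01557917 -0.09607957 -0.99525173  1.07298798]
 [ 0.          0.          0.          1.        ]]
```

View pics/side0.png

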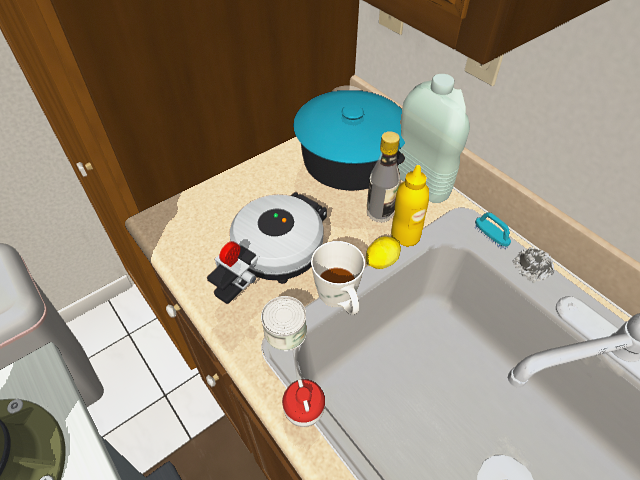

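View pics/top0.png

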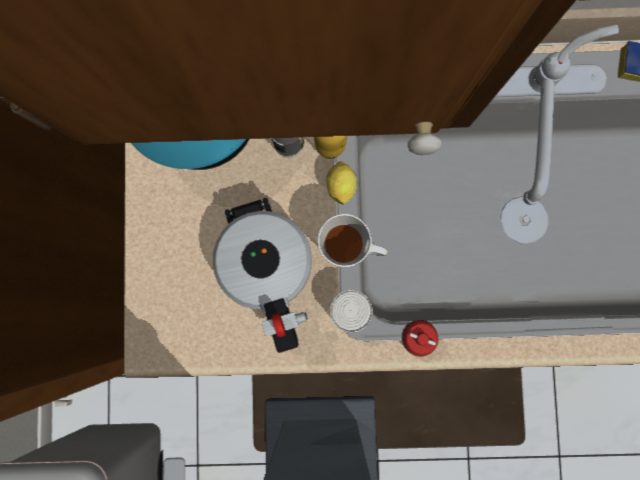

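The top view shows the iron's lid centred near (263,258), with the red knob at (279,325) and the tongue pointing down to (288,350). The side view has the knob at (230,253) and the lid badge at (276,221). The tin, at top (351,311), is closest on the robot's right.

```bash
cat > h.py <<'E'
import numpy as np,cv2
from bench import bot
def ray(d,p):
    T=d['cam_to_world'];v=T[:3,:3]@np.linalg.inv(d['camera_matrix'])@[p[0],p[1],1];return T[:3,3],v/np.linalg.norm(v)
def plane(d,p,z):
    o,v=ray(d,p);return o+v*(z-o[2])/v[2]
def tri(d1,p1,d2,p2):
    A=np.zeros((3,3));b=np.zeros(3)
    for d,p in((d1,p1),(d2,p2)):
        o,v=ray(d,p);M=np.eye(3)-np.outer(v,v);A+=M;b+=M@o
    x=np.linalg.solve(A,b);return x,[float(np.linalg.norm(np.cross(x-ray(d,p)[0],ray(d,p)[1]))) for d,p in((d1,p1),(d2,p2))]
def blob(img,box,f):
    x0,y0,x1,y1=box;m=np.zeros(img.shape[:2],np.uint8);m[y0:y1,x0:x1]=f(img[y0:y1,x0:x1].astype(int))*255
    n,l,s,c=cv2.connectedComponentsWithStats(m);k=1+np.argmax(s[1:,4]);return (l==k).astype(np.uint8),c[k],s[k]
red=lambda a:(a[...,0]>90)&(a[...,1]<60)&(a[...,2]<60)
dark=lambda a:a.max(-1)<60
E
python3 - <<'E'
from h import *
S=bot.get_image('side');T=bot.get_image('top')
ms,cs,ss=blob(S['img'],(200,225,260,285),red);mt,ct,st=blob(T['img'],(255,300,310,350),red)
print(cs,ss,ct,st,'knob',tri(S,cs,T,ct))
_,bs,b1=blob(S['img'],(250,195,305,245),dark);_,bt,b2=blob(T['img'],(235,232,290,285),dark)
print(bs,b1,bt,b2,'badge',tri(S,bs,T,bt))
_,tt,t2=blob(T['img'],(255,298,310,360),dark);print('tongue',cv2.minAreaRect(cv2.findNonZero(_)),t2)
print('knob rect',cv2.minAreaRect(cv2.findNonZero(mt)))
a=cv2.resize(T['img'][285:365,230:330],None,fx=5,fy=5,interpolation=2);b=cv2.resize(S['img'][220:310,195:275],None,fx=4,fy=4,interpolation=2)
c=np.zeros((400,820,3),np.uint8);c[:400,:500]=a;c[:360,500:820]=b;cv2.imwrite('pics/c.png',c[:,:800,::-1])
for n,p,z in(('tin',(351,311),.058),('mug',(344,241),.095),('hingeL',(228,215),.05),('hingeR',(270,204),.05)):print(n,plane(T,p,z))
E
```

```text
[229.76666667 253.41388889] [220 242  20  25 360] [278.45 325.75] [272 315  14  22 180] knob (array([0.45648944, 0.04655749, 0.11322844]), [0.0010262096937883162, 0.0010262096937883318])
[275.25618632 222.65065502] [258 210  36  26 687] [260.1090555  258.93281402] [ 242  240   37   38 1027] badge (array([0.57070114, 0.07903023, 0.08300361]), [6.550259391307007e-05, 6.550259391327765e-05])
tongue ((285.5338134765625, 340.20819091796875), (18.135122299194336, 22.370624542236328), 72.6459732055664) [273 329  25  23 360]
knob rect ((278.3715515136719, 325.7385559082031), (21.16796112060547, 8.71622085571289), 73.3007583618164)
tin [ 0.47502539 -0.07760584  0.058     ]
mug [ 0.59649925 -0.06812461  0.095     ]
hingeL [0.65479917 0.13984858 0.05      ]
hingeR [0.67262969 0.06281372 0.05      ]
```

View pics/c.png

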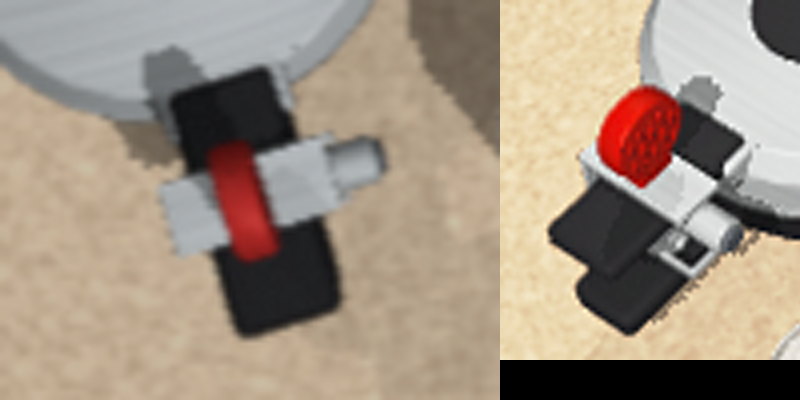

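```bash
python3 -m inch '{"twist":[[0,0,-1],[0,0,-1],[0,0,-1],[0,0,-1],[0,0,-1]],"slide":[[0,0,0],[0,0,0],[0,0,0],[0,0,0],[0,0,0]],"fingers":[1,1,1,1,1]}' 20; python3 -m inch '{"twist":[[0,0,-1],[0,0,-0.9],[0,0,0]],"slide":[[0,0,0],[0,0,0],[0,0,0]],"fingers":[1,1,1]}'
cat >> h.py <<'E'
from scipy.spatial.transform import Rotation as Ro
def to(p,yaw=np.pi+.277):
    s=bot.get_state();R=Ro.from_euler('xyz',s['eef_rot'])
    d=R.inv().apply(np.array(p)-s['ee_pos'])/.03
    w=(R.inv()*Ro.from_euler('xyz',[np.pi,0,yaw])).as_rotvec()/.1
    print('t',s['time_s'],'pos',s['ee_pos'].round(4),'rot',s['eef_rot'].round(3),'slide',d.round(2),'twist',w.round(2),'F',s['contact_force'].round(1),'w',s['gripper_width'],s['finger_force'])
E
python3 - <<'E'
from h import *
to((.28,.36,.29));to((.456,.047,.24))
S=bot.get_image('side')
for p in((127,218),(357,80),(160,262),(190,370)):print(plane(S,p,0).round(3))
print(bot.get_state()['joint_pos'].round(2))
E
```

```text
time_s: 0.82
ee_pos: [0.2607, 0.5953, 0.292]
eef_rot: [-3.141, -0.0, -3.051]
contact_force: [0.4, 0.9, -0.3]
gripper_width: 0.0873
finger_force: 0.0
time_s: 1.2
ee_pos: [0.2608, 0.5953, 0.292]
eef_rot: [-3.141, -0.0, -2.865]
contact_force: [0.4, 0.2, -0.2]
gripper_width: 0.0872
finger_force: 0.0
t 1.2 pos [0.2608 0.5953 0.292 ] rot [-3.141 -0.    -2.865] slide [ 1.52 -7.72  0.07] twist [-0.   -0.   -0.01] F [ 0.4  0.2 -0.2] w 0.08724719527294943 0.0
t 1.2 pos [0.2608 0.5953 0.292 ] rot [-3.141 -0.    -2.865] slide [ -1.28 -19.36   1.74] twist [-0.   -0.   -0.01] F [ 0.4  0.2 -0.2] w 0.08724719527294943 0.0
[0.371 0.346 0.   ]
[1.094 0.441 0.   ]
[0.373 0.198 0.   ]
[ 0.311 -0.038  0.   ]
[-1.07  0.33 -0.16  1.45  0.05  1.37  0.61]
```

```bash
python3 -m inch '{"twist":[[0,0,0],[0,0,0],[0,0,0],[0,0,0],[0,0,0]],"slide":[[0.19,-0.96,0],[0.19,-0.96,0],[0.19,-0.96,0],[0.19,-0.96,0],[0.19,-0.96,0]],"fingers":[1,1,1,1,1]}' ; python3 -m inch '{"twist":[[0,0,0],[0,0,0],[0,0,0],[0,0,0]],"slide":[[0.19,-0.96,0],[0.19,-0.96,0],[0.19,-0.96,0],[0,0,0]],"fingers":[1,1,1,1]}'
python3 - <<'E'
from h import *
to((.33,.28,.29))
to((.40,.18,.27));to((.4565,.0466,.24))
E
```

```text
time_s: 1.88
ee_pos: [0.2728, 0.4481, 0.2923]
eef_rot: [3.141, 0.0, -2.866]
contact_force: [0.3, -1.4, -0.3]
gripper_width: 0.087
finger_force: 0.0
time_s: 2.38
ee_pos: [0.2806, 0.3596, 0.2926]
eef_rot: [3.142, 0.001, -2.869]
contact_force: [-0.3, 0.4, 0.0]
gripper_width: 0.0873
finger_force: 0.0
t 2.375 pos [0.2806 0.3596 0.2926] rot [ 3.142e+00  1.000e-03 -2.869e+00] slide [-0.87 -3.    0.09] twist [ 0.    0.01 -0.04] F [-0.3  0.4  0. ] w 0.08728009266892797 0.0
t 2.375 pos [0.2806 0.3596 0.2926] rot [ 3.142e+00  1.000e-03 -2.869e+00] slide [-2.22 -6.84  0.75] twist [ 0.    0.01 -0.04] F [-0.3  0.4  0. ] w 0.08728009266892797 0.0
t 2.375 pos [0.2806 0.3596 0.2926] rot [ 3.142e+00  1.000e-03 -2.869e+00] slide [ -2.83 -11.63   1.75] twist [ 0.    0.01 -0.04] F [-0.3  0.4  0. ] w 0.08728009266892797 0.0
```

```bash
python3 -m inch '{"twist":[[0,0,0],[0,0,0],[0,0,0],[0,0,0],[0,0,0]],"slide":[[-0.29,-1,0],[-0.29,-1,0],[-0.29,-1,0],[-0.34,-0.96,0.17],[-0.34,-0.96,0.17]],"fingers":[1,1,1,1,1]}' ; python3 -m inch '{"twist":[[0,0,0],[0,0,0],[0,0,0],[0,0,0],[0,0,0]],"slide":[[-0.34,-0.96,0.17],[-0.34,-0.96,0.17],[-0.12,-0.96,0.2],[-0.12,-0.96,0.2],[-0.12,-0.96,0.2]],"fingers":[1,1,1,1,1]}';python3 -m inch '{"twist":[[0,0,0],[0,0,0],[0,0,0]],"slide":[[-0.12,-0.96,0.2],[-0.12,-0.96,0.2],[0,0,0]],"fingers":[1,1,1]}'
python3 - <<'E'
from h import *
to((.4565,.0466,.166))
for n in('side','top'):
    d=bot.get_image(n);cv2.imwrite(f'pics/{n}1.png',d['img'][:,:,::-1])
E
```

```text
time_s: 3.0
ee_pos: [0.3657, 0.2322, 0.2822]
eef_rot: [3.141, 0.001, -2.864]
contact_force: [0.5, -0.2, -0.1]
gripper_width: 0.0871
finger_force: 0.0
time_s: 3.62
ee_pos: [0.4352, 0.1022, 0.2538]
eef_rot: [3.141, 0.001, -2.865]
contact_force: [0.5, 0.2, 0.7]
gripper_width: 0.0872
finger_force: 0.0
time_s: 4.0
ee_pos: [0.458, 0.0473, 0.2416]
eef_rot: [-3.141, -0.0, -2.869]
contact_force: [-0.6, -0.2, -0.1]
gripper_width: 0.087
finger_force: 0.0
t 4.0 pos [0.458  0.0473 0.2416] rot [-3.141 -0.    -2.869] slide [ 0.05 -0.01  2.52] twist [-0.01 -0.   -0.04] F [-0.6 -0.2 -0.1] w 0.0869816882816427 0.0
```

View pics/side1.png

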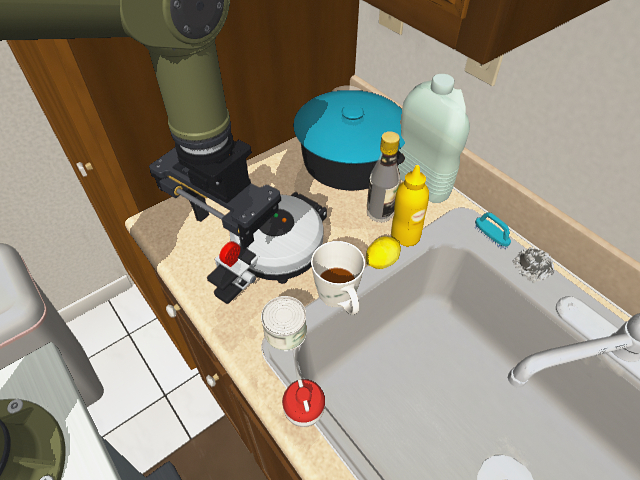

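The gripper is centred over the knob, and nothing has been touched. The ball stud sits about 40 mm to the knob's right, so I'll narrow the fingers before going down.

```bash
python3 -m inch '{"twist":[[0,0,0],[0,0,0],[0,0,0],[0,0,0],[0,0,0]],"slide":[[0,0,0],[0,0,0],[0,0,0],[0.05,0,0.7],[0,0,0]],"fingers":[0.33,0.33,0.33,0.33,0.33]}';python3 - <<'E'
from h import *
to((.4565,.0466,.166))
d=bot.get_image('side')['img'][180:300,170:290];e=bot.get_image('top')['img'][270:380,210:320]
c=np.hstack([cv2.resize(d,(400,400)),cv2.resize(e,(400,400))]);cv2.imwrite('pics/c2.png',c[:,:,::-1])
E
```

```text
time_s: 4.72
ee_pos: [0.4547, 0.0482, 0.2198]
eef_rot: [3.142, -0.003, -2.864]
contact_force: [-0.6, 0.4, -1.1]
gripper_width: 0.0451
finger_force: 0.0
t 4.725 pos [0.4547 0.0482 0.2198] rot [ 3.142e+00 -3.000e-03 -2.864e+00] slide [-0.05 -0.07  1.79] twist [ 0.   -0.03  0.  ] F [-0.6  0.4 -1.1] w 0.04510974859531983 0.0
```

View pics/c2.png

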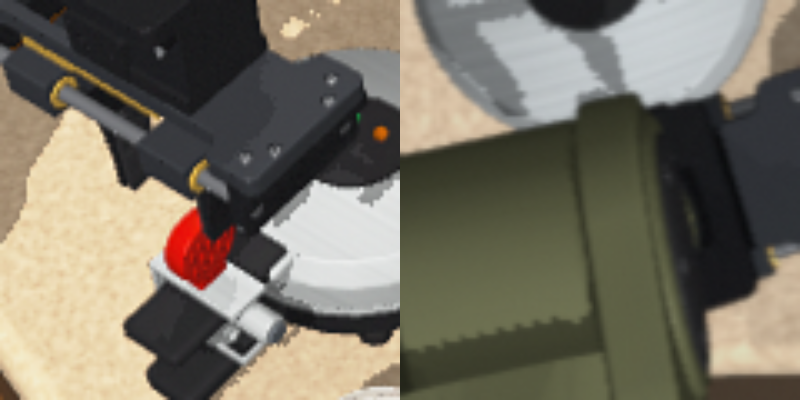

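The right finger (around (215,215) in the left crop) is coming down beside the knob. The fingers are still closing, so I'll let them finish before descending.

```bash
python3 -m inch '{"twist":[[0,0,0],[0,0,0],[0,0,0]],"slide":[[0,-0.05,0],[0,0,0],[0,0,0]],"fingers":[0.33,0.33,0.33]}'; python3 -m inch '{"twist":[[0,0,0],[0,0,0],[0,0,0],[0,0,0],[0,0,0]],"slide":[[-0.03,0,0.6],[0,0,0.6],[0,0,0.3],[0,0,0.27],[0,0,0]],"fingers":[0.33,0.33,0.33,0.33,0.33]}';python3 - <<'E'
from h import *
to((.4565,.0466,.166))
E
```

```text
time_s: 5.2
ee_pos: [0.4563, 0.0468, 0.2212]
eef_rot: [3.141, 0.001, -2.865]
contact_force: [0.0, -0.1, -0.6]
gripper_width: 0.0287
finger_force: 0.0
time_s: 5.82
ee_pos: [0.4569, 0.0471, 0.1675]
eef_rot: [-3.142, -0.001, -2.864]
contact_force: [0.2, 0.7, 0.2]
gripper_width: 0.0285
finger_force: 0.0
t 5.825 pos [0.4569 0.0471 0.1675] rot [-3.142e+00 -1.000e-03 -2.864e+00] slide [ 0.02 -0.01  0.05] twist [-0.   -0.01  0.  ] F [0.2 0.7 0.2] w 0.028502619133195836 0.0
```

```bash
python3 -m inch '{"twist":[[0,0,0],[0,0,0],[0,0,0],[0,0,0]],"slide":[[0,0,0],[0,0,0],[0,0,0],[0,0,0]],"fingers":[0,0,0,0]}' 35;python3 - <<'E'
from h import *
to((.4565,.0466,.166))
E
```

```text
time_s: 6.32
ee_pos: [0.4574, 0.0471, 0.1682]
eef_rot: [3.142, 0.001, -2.865]
contact_force: [-0.5, 0.3, 2.4]
gripper_width: 0.0142
finger_force: 35.0
t 6.325 pos [0.4574 0.0471 0.1682] rot [ 3.142e+00  1.000e-03 -2.865e+00] slide [ 0.03 -0.01  0.07] twist [0.   0.01 0.  ] F [-0.5  0.3  2.4] w 0.014192779729838165 35.00043452717364
```

```bash
python3 -m inch '{"twist":[[0,0,0],[0,0,0],[0,0,0],[0,0,0]],"slide":[[0,0.16,0],[0,0.16,0],[0,0.16,0],[0,0,0]],"fingers":[0,0,0,0]}';python3 - <<'E'
from h import *
to((.4574,.0471,.168))
E
```

```text
time_s: 6.82
ee_pos: [0.4539, 0.0594, 0.1682]
eef_rot: [-3.139, 0.001, -2.865]
contact_force: [1.4, -7.1, 3.0]
gripper_width: 0.0138
finger_force: 35.0
t 6.825 pos [0.4539 0.0594 0.1682] rot [-3.139e+00  1.000e-03 -2.865e+00] slide [ 0.   -0.43  0.01] twist [-0.03  0.01 -0.  ] F [ 1.4 -7.1  3. ] w 0.013762874719253177 35.00057665631175
```

```bash
python3 -m inch '{"twist":[[0,0,0],[0,0,0]],"slide":[[0,0.08,0],[0,0,0]],"fingers":[0,0]}';python3 - <<'E'
from h import *
to((.4574,.0471,.168))
E
```

```text
time_s: 7.08
ee_pos: [0.4535, 0.061, 0.1682]
eef_rot: [-3.138, 0.001, -2.866]
contact_force: [2.5, -8.1, 3.3]
gripper_width: 0.0135
finger_force: 35.0
t 7.075 pos [0.4535 0.061  0.1682] rot [-3.138e+00  1.000e-03 -2.866e+00] slide [ 0.   -0.48  0.01] twist [-0.04  0.01 -0.01] F [ 2.5 -8.1  3.3] w 0.013514545365991174 35.00051592942327
```

```bash
python3 -m inch '{"twist":[[0,0,0],[0,0,0]],"slide":[[0,0.06,0],[0,0,0]],"fingers":[0,0]}';python3 - <<'E'
from h import *
to((.4574,.0471,.168))
for k in range(0,36,2):
    t=np.radians(k);f=.216*np.cos(t)-.066*np.sin(t);u=.066*np.cos(t)+.216*np.sin(t);print(k,'dx tool',round((f-.216)/.03,2),'dz tool',round(-(u-.066)/.03,2))
E
```

```text
time_s: 7.32
ee_pos: [0.4534, 0.0612, 0.1682]
eef_rot: [-3.136, 0.001, -2.866]
contact_force: [3.6, -11.1, 2.9]
gripper_width: 0.0138
finger_force: 35.0
t 7.325 pos [0.4534 0.0612 0.1682] rot [-3.136e+00  1.000e-03 -2.866e+00] slide [-0.   -0.49  0.01] twist [-0.06  0.01 -0.02] F [  3.6 -11.1   2.9] w 0.01382242703410405 35.000300696119666
0 dx tool 0.0 dz tool -0.0
2 dx tool -0.08 dz tool -0.25
4 dx tool -0.17 dz tool -0.5
6 dx tool -0.27 dz tool -0.74
8 dx tool -0.38 dz tool -0.98
10 dx tool -0.49 dz tool -1.22
12 dx tool -0.61 dz tool -1.45
14 dx tool -0.75 dz tool -1.68
16 dx tool -0.89 dz tool -1.9
18 dx tool -1.03 dz tool -2.12
20 dx tool -1.19 dz tool -2.33
22 dx tool -1.35 dz tool -2.54
24 dx tool -1.52 dz tool -2.74
26 dx tool -1.69 dz tool -2.93
28 dx tool -1.88 dz tool -3.12
30 dx tool -2.06 dz tool -3.31
32 dx tool -2.26 dz tool -3.48
34 dx tool -2.46 dz tool -3.65
```

The force climbed with no further travel, so the latch is at its stop. Now I'll lift along the arc.

```bash
python3 -m inch '{"twist":[[0,0,0],[0,0,0],[0,0,0],[0,0,0],[0,0,0]],"slide":[[-0.08,0,-0.25],[-0.09,0,-0.25],[-0.1,0,-0.24],[-0.11,0,-0.24],[0,0,0]],"fingers":[0,0,0,0,0]}';python3 - <<'E'
from h import *
to((.4534,.0612,.168))
E
```

```text
time_s: 7.95
ee_pos: [0.4625, 0.0638, 0.196]
eef_rot: [-3.135, -0.004, -2.867]
contact_force: [1.8, -11.6, -4.5]
gripper_width: 0.0136
finger_force: 35.0
t 7.95 pos [0.4625 0.0638 0.196 ] rot [-3.135 -0.004 -2.867] slide [0.31 0.01 0.93] twist [-0.06 -0.04 -0.02] F [  1.8 -11.6  -4.5] w 0.013636663181417357 34.99891618732363
```

```bash
python3 -m inch '{"twist":[[0,0,0],[0,0,0],[0,0,0],[0,0,0],[0,0,0]],"slide":[[-0.11,0,-0.24],[-0.12,0,-0.23],[-0.14,0,-0.23],[-0.14,0,-0.22],[-0.14,0,-0.22]],"fingers":[0,0,0,0,0]}';python3 - <<'E'
from h import *
to((.4534,.0612,.168))
d=bot.get_image('side');cv2.imwrite('pics/s3.png',d['img'][60:360,100:400,::-1])
E
```

```text
time_s: 8.57
ee_pos: [0.4798, 0.0686, 0.2293]
eef_rot: [-3.135, -0.009, -2.867]
contact_force: [-1.5, -12.7, -3.8]
gripper_width: 0.0139
finger_force: 35.0
t 8.575 pos [0.4798 0.0686 0.2293] rot [-3.135 -0.009 -2.867] slide [0.89 0.01 2.05] twist [-0.06 -0.09 -0.03] F [ -1.5 -12.7  -3.8] w 0.013871218386338065 34.99933167826384
```

View pics/s3.png

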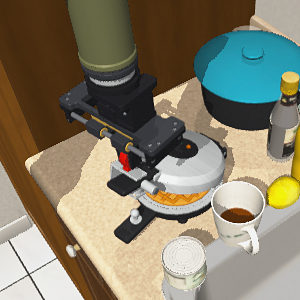

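The lid is off the ball (stud at crop (135,213)) and rising. The waffle shows underneath, and the knob is still held at about (125,160). I'll continue.

```bash
python3 -m inch '{"twist":[[0,0,0],[0,0,0],[0,0,0],[0,0,0],[0,0,0]],"slide":[[-0.16,0,-0.21],[-0.16,0,-0.21],[-0.17,0,-0.2],[-0.17,0,-0.19],[-0.17,0,-0.19]],"fingers":[0,0,0,0,0]}';python3 - <<'E'
from h import *
to((.4534,.0612,.168))
E
```

```text
time_s: 9.25
ee_pos: [0.5032, 0.0751, 0.2595]
eef_rot: [-3.136, -0.011, -2.868]
contact_force: [-4.1, -11.9, 0.9]
gripper_width: 0.0136
finger_force: 35.0
t 9.25 pos [0.5032 0.0751 0.2595] rot [-3.136 -0.011 -2.868] slide [1.69 0.02 3.07] twist [-0.06 -0.11 -0.03] F [ -4.1 -11.9   0.9] w 0.013552153708689068 34.999636206775904
```

```bash
python3 -m inch '{"twist":[[0,0,0],[0,0,0],[0,0,0],[0,0,0],[0,0,0]],"slide":[[-0.19,0,-0.18],[-0.19,0,-0.18],[-0.19,0,-0.18],[-0.18,0,-0.16],[0,0,0]],"fingers":[0,0,0,0,0]}';python3 - <<'E'
from h import *
to((.4534,.0612,.168))
s=bot.get_state();dz=s['ee_pos'][2]-.168;dx=np.hypot(*(s['ee_pos'][:2]-[.4534,.0612]));print('deg',np.degrees(np.arctan2(.066+dz,.216-dx)-np.arctan2(.066,.216)),'r',np.hypot(.066+dz,.216-dx),np.hypot(.066,.216))
d=bot.get_image('side');cv2.imwrite('pics/s4.png',d['img'][60:360,100:400,::-1])
E
```

```text
time_s: 9.88
ee_pos: [0.526, 0.0814, 0.2813]
eef_rot: [-3.136, -0.007, -2.868]
contact_force: [-3.2, -11.6, 1.4]
gripper_width: 0.0137
finger_force: 35.0
t 9.875 pos [0.526  0.0814 0.2813] rot [-3.136 -0.007 -2.868] slide [2.48 0.03 3.79] twist [-0.06 -0.07 -0.04] F [ -3.2 -11.6   1.4] w 0.013674495925977111 35.00021032523364
deg 34.889481579709006 r 0.22786830774571543 0.22585836269662454
```

View pics/s4.png

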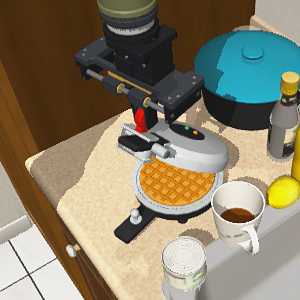

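The lid stands at about 35° with the knob held at crop (140,118), the waffle is in full view and the bystanders haven't moved. I'll check that it holds steady.

```bash
python3 -m inch '{"twist":[[0,0,0],[0,0,0],[0,0,0],[0,0,0],[0,0,0]],"slide":[[0,0,0],[0,0,0],[0,0,0],[0,0,0],[0,0,0]],"fingers":[0,0,0,0,0]}';python3 -m inch '{"twist":[[0,0,0],[0,0,0],[0,0,0],[0,0,0],[0,0,0]],"slide":[[0,0,0],[0,0,0],[0,0,0],[0,0,0],[0,0,0]],"fingers":[0,0,0,0,0]}'
python3 - <<'E'
from h import *
d=bot.get_image('side');m,c,s=blob(d['img'],(200,120,290,240),red);a=cv2.imread('pics/s4.png')[:,:,::-1]
m2,c2,s2=blob(a,(100,60,190,180),red);print(c-[100,60],c2,s[4],s2[4])
E
```

```text
time_s: 10.55
ee_pos: [0.5257, 0.0814, 0.281]
eef_rot: [-3.136, -0.007, -2.868]
contact_force: [-2.0, -11.3, 1.7]
gripper_width: 0.0139
finger_force: 35.0
time_s: 11.18
ee_pos: [0.5258, 0.0814, 0.281]
eef_rot: [-3.136, -0.007, -2.868]
contact_force: [-2.6, -11.5, 1.8]
gripper_width: 0.0138
finger_force: 35.0
[139.97716895 120.99086758] [140.05069124 120.8202765 ] 219 217
```

Everything is steady.

```bash
python3 -c "from bench import bot;print(bot.sign_off())"
```

```text
the job is handed in; nothing more can be done
None
```

I pulled the latch to its stop, lifted the lid off the ball and handed the job in at about 11 s, with the knob still gripped and the lid steady at about 35° (from the tool's position); nothing around it was disturbed in the camera views.

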